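# Pinch the catch and fold the burner guard down over the gas ring

### The job

Cooking is over: pinch the two red spring buttons at the top of the upright steel burner guard together to free its catch, then lower the guard gently - do not let it drop - until it lies flat over the gas ring. Let the buttons spring back out so that the catch locks it there, let go, and leave the pan, the bowls and the spoon holder where they stand.

Things in the scene. Friction and masses are not known exactly. Their poses are not given: they have to be found in the camera images.
- stove: gas ring unit (fixed): blue base 210 (x) by 285 mm (y), top 42 mm above the counter, brass burner, black pan supports 76 mm high, knob in front. Origin on the counter; the base reaches from 60 mm before it (-x) to 150 mm behind, symmetric in y. x is level from front (robot side) to back, y left along the hinge, z up. Dark posts rise at its back corners, 134 mm either side, 140 mm behind the origin
- rail_mid (a point): middle of the fixed dark utensil rail between the posts: 16 mm thick, along the stove's y, 385 mm above the counter. It hangs 100 mm above and 12 mm behind the buttons of the upright guard, so a hand coming straight down on them meets it: lean the tool 30 to 45 degrees, coming in from the front and above
- hinge_mid (a point): middle of the guard's hinge line, which is level and parallel to the stove's y axis; 120 mm behind the stove's origin and 85 mm above the counter; axes as the stove's; does not move
- flap (a joint): angle of the guard (rad): 0 = upright as at the start, grows as it folds forward towards the robot side, 1.571 = level over the burner, on its stop. It weighs about 0.5 kg, turns easily, falls if let go part way and must not turn faster than 3 rad/s. The bolts lock it at both ends
- flap_mid (a point): middle of the guard's steel plate: 224 mm wide, 4 mm thick, reaching from 10 to 155 mm from the hinge line (this point is at 82.5 mm). An 18 mm wide, 10 mm thick neck goes on from the middle of its free edge to the black head with the buttons. Axes: z away from the hinge, y along it to the left, x as the stove's when upright
- pinch_mid (a point): centre of the black head (30 mm along y, 26 mm along z, 22 mm thick), midway between the two red buttons, 200 mm from the hinge line; 285 mm above the counter upright, 85 mm folded; axes as flap_mid. Only the neck is within 45 mm of it towards the hinge, so fingers may reach past the buttons; the tool need not turn with the guard: the buttons can turn between the fingers
- button_left (a joint): travel (m) of the red button at the head's +y end: 0 = sprung out, 0.010 = fully pressed inwards; 3 N to start, 6 to 8 N at the end. Round, 20 mm across; the two outer faces are 52 mm apart at rest, 32 mm fully pressed. A brass rod joins it to a bolt in a notched side plate: 4 mm frees the bolt, and both must be free at once for the guard to turn
- button_right (a joint): the same for the red button at the -y end. Between the upright and the folded notch the side plates keep both bolts and buttons in by about 4 mm even if let go; with the guard fully folded they spring out to 0 when let go, and so lock it
- pan: bystander: black nonstick pan, 200 mm across, 45 mm high, origin under its centre, with a handle along its +x out to 260 mm and up to 67 mm high; left of the stove near its back
- bowl_white: bystander: white enamel bowl, 124 mm across, 52 mm high, origin under its centre; right of the stove near its front
- spoon_holder: bystander: green plastic holder with spoons, 88 mm across, 110 mm high (spoons to 230 mm), origin under its centre; right of the stove near its back
- bowl_blue: bystander: blue enamel bowl, 124 mm across, 52 mm high, origin under its centre; left of the stove near its front

How it is judged:
On the way, in this order (a step that is already met when the one before it is completed fails the run):
1. both red buttons are pressed in together (4.5 mm or more each) while the guard is still upright (value of joint each of button_left, button_right above 0.0045 m and value of joint flap below 0.08 rad), for 0.1 s.
2. the guard has been folded at least half-way (value of joint flap above 0.8 rad).
At the end, for the whole second after the job is handed in: the guard lies folded over the burner (flap angle above 1.52 rad, at rest) and both buttons have sprung back out (under 1.5 mm), so that its bolts lock it (value of joint flap above 1.52 rad and value of joint each of button_left, button_right below 0.0015 m and velocity of joint flap between -0.05 and 0.05 rad/s); the robot touches nothing.
It fails at once if the guard is let drop or slammed (turns faster than 3 rad/s) (velocity of joint flap above 3 rad/s).
It fails at once if the pan, a bowl or the spoon holder is moved by more than 30 mm or tipped over (distance of any of pan, bowl_white, spoon_holder, bowl_blue from where it was at the start of the episode above 0.03 m or angle between any of spoon_holder, bowl_white, bowl_blue, pan's own z axis and vertical above 0.6 rad).
It also fails if it takes over 42 s, if anything falls off the work surface, if the arm or the gripper's body presses on something with over 40 N, if the wrist force passes 120 N, or if a joint passes its speed limit or range.

### The arm

A 7-joint arm with a two-finger parallel gripper is mounted at the origin on the work surface. World frame = base frame: x ahead of the robot, y to its left, z up, the work surface at z = 0. Lengths are in m, angles in rad, forces in N, time in s.
With the tool pointing down it reaches from about 0.425 to 0.925 m from the base axis. Payload 6.8 kg.
Tool frame: the origin (TCP) lies between the finger pads; the fingertips stand 17 mm ahead of it and the grasp point (between the pads) lies 2 mm behind it; z points along the fingers, y is the direction in which the jaws open and shut (so a half turn about z gives the same grasp; the last joint's range is limited). The gripper opens to 85 mm and grips with 20 to 120 N. Pads are 22 mm wide; open, the fingers measure 114 mm over their backs; the gripper's body (76 mm by 85 mm) begins 54 mm behind the grasp point. The pads swing forward as they close: fully open they stand 13 mm farther back than shut.
Start: joints at [-1.379, 0.477, 0.022, 1.555, -0.011, 1.109, -0.083], TCP at [0.199, 0.645, 0.248] pointing down, gripper open.
Joint ranges: [-2.96, 2.96], [-0.34, 2.1], [-1.41, 1.46], [0.24, 2.44], [-1.37, 4.51], [0.17, 1.92], [-2.96, 2.96]. Speed limits (rad/s): [2.39, 2.39, 3.14, 3.14, 3.14, 3.14, 3.14].

### API

Orientations are given as a unit quaternion [w, x, y, z].
In Python, from station import bot gives the robot as it stands. The module is installed in compiled form; this text tells all that it offers.
- The arm moves only by the tool carry_out, never from a script. Its argument "moves" is a list of rows, each a list of 3 entries, a list of its own where there are three numbers: the turn, a rotation vector about the tool's x, y, z in degrees, then the shift along the tool's x, y, z in cm, then the finger opening in cm, from 0 to 8.54. A call has 1 to 5 rows; each row is the pose to reach, as a shift and turn from the pose commanded when the call began, along the tool's axes at that moment; what a row does not reach only later rows make up. A row lasts 1/8 s, in which the tool goes at most 62.5 mm and 10.7 degrees, less where a joint would pass 70% of its speed; a pose out of reach is approached as far as the arm can. A call with a gripper value outside its range is refused whole. The fingers move at their own pace and stop on an object; "newtons" is the grip in N (left out, the last holds). Time passes only in rows, so rows that repeat a pose let the fingers close. It gives the time, the measured TCP pose, the force and the opening at its end, in the units of the state.
- bot.get_obs(): the state, without advancing time (a new reading comes with each control period).
- bot.read_camera(name): name is "side" or "top" or "wrist"; returns the picture (480x640x3 uint8, red, green, blue); there is no depth.
- bot.camera_info(name): a dict with "vertical_fov" (degrees; the focal length in pixels is half the picture's height over the tangent of half this angle, whatever the lens; pixels are square), "cx", "cy" (the principal point, pixels), "k1" (the pictures are not rectified: a ray, as slopes to the right and down, at radius r is drawn at 1 + k1 r^2 times it, then the intrinsics apply), "position" and "attitude" of the camera in the world. Camera axes: x right, y up, looking along -z (the intrinsics and any distortion apply to the point x, -y, -z); pixel columns grow to the right and rows downward; lengths in m; the calibration is good to about 2 mm. A picture is of the moment at which its call begins: read the wrist's pose just before it. camera_info takes no time and is no camera call; for the wrist camera it gives the pose at the moment of the call.
- bot.hand_in(): hands the job in, once; it reports no verdict.
Trained networks look in the newest picture that a camera, given by its name, has taken for a name from the list of things; names that differ only in an ending like _2 or _b are one class to them, and where a whole thing is asked for, a point or a joint stands for the part that bears it (a point fixed in the world has none). Each returns a list of dicts, best first, with "score" (0 to 1); they miss things now and then, are a little off and sometimes report something else, mostly with a low value. They report only what shows in the picture. A call takes as long as a camera call.
- bot.silhouettes(label, camera): "region" (480x640 bool, what is visible of it) and "location" ([column, row] in pixels, amid what is visible of it).
The state is a dict: "t": time; "q": joint angles; "joint_vel": joint speeds; "joint_torque": joint torques, N m; "eef_pos": TCP position; "tool_rot": TCP orientation; "contact_force": force on the tool from outside, world axes, zero at the start; "torque": the same for the moment, N m; "gripper_width": opening from 0.0 (shut) to 1.0 (fully open).
Only numpy, scipy, OpenCV 4.12 (cv2) and the standard library are available. Lean on these libraries where they do the work, as an engineer would, in place of code of your own. Each camera call takes 0.05 s, during which the arm holds its last target. There are 200 camera calls.

## Working session

There is one attempt and no reset: what is moved stays moved. The work goes in short steps, Python scripts to look and compute and a tool call to move; the robot and the scene stay as the last step left them, time stands still between calls to the robot, and variables do not carry over. Pictures are saved under pics/ and viewed, about 8 in all and at most 12, crops included, and the job is handed in when it is done.

Besides the shell and the picture viewer there is one more tool, called as name(argument=value, ...), one argument or row to a line, values as JSON. carry_out: Moves the arm, as the interface text tells. Its arguments: {"type":"object","properties":{"moves":{"type":"array"},"newtons":{"type":"number"}},"required":["moves"]}

```bash
mkdir -p pics; python3 - <<'E'
from station import bot
import cv2,numpy as np
o=bot.get_obs();print({k:np.round(v,3) for k,v in o.items()})
ims=[]
for c in("side","top","wrist"):
    i=bot.camera_info(c);print(c,i)
    im=bot.read_camera(c);ims.append(im);cv2.imwrite(f"pics/{c}0.png",im[...,::-1])
    for l in ("pinch_mid","button_left","button_right","flap_mid","stove"):
        try: print(l,[(round(d['score'],2),np.round(d['location'],1),int(d['region'].sum())) for d in bot.silhouettes(l,c)][:3])
        except Exception as e: print(l,e)
cv2.imwrite("pics/all0.png",cv2.resize(np.vstack([np.hstack(ims[:2]),np.hstack([ims[2],ims[2]*0])]),(800,600))[...,::-1])
print(bot.get_obs()['t'])
E
```

```text
{'t': np.float64(0.0), 'q': array([-1.379,  0.478,  0.022,  1.556, -0.011,  1.109, -0.083]), 'joint_vel': array([ 0.   , -0.001,  0.   ,  0.001, -0.001,  0.002, -0.   ]), 'joint_torque': array([-0.0000e+00, -5.9644e+01,  1.6080e+00, -2.8120e+01,  1.2000e-02,
        9.0000e-03, -0.0000e+00]), 'eef_pos': array([0.199, 0.644, 0.247]), 'tool_rot': array([-0.   ,  0.149,  0.989, -0.001]), 'contact_force': array([ 0.427, -0.444, -0.285]), 'torque': array([ 0.048, -0.022, -0.014]), 'gripper_width': np.float64(1.004)}
side {'vertical_fov': 46.739913372217, 'cx': 314.851182169951, 'cy': 244.33533905929812, 'k1': 0.04616623369713871, 'position': array([ 0.51573489, -0.69012375,  1.0315439 ]), 'attitude': array([ 0.92747435,  0.36994723, -0.02073801, -0.05000305])}
pinch_mid [(0.75, array([354.3, 254.3]), 2384)]
button_left []
button_right [(0.64, array([363.4, 226.9]), 83)]
flap_mid [(0.93, array([356.2, 251.5]), 2432), (0.18, array([333.6, 292. ]), 14959)]
stove [(0.93, array([332.5, 292.2]), 15396), (0.23, array([298.4, 208.4]), 3073)]
top {'vertical_fov': 57.849469255171044, 'cx': 308.6476366146692, 'cy': 237.41473198505267, 'k1': -0.10449341798282939, 'position': array([0.52874222, 0.05243464, 1.02436198]), 'attitude': array([ 0.70883913,  0.03476833, -0.01681794, -0.70431201])}
pinch_mid [(0.81, array([306.9, 191.4]), 2470), (0.73, array([311.7, 220.9]), 15043)]
button_left []
button_right [(0.45, array([320.8, 180. ]), 65)]
flap_mid [(0.88, array([309.5, 190.6]), 2414), (0.48, array([227.1, 312.3]), 2368)]
stove [(0.67, array([312.2, 221.7]), 15314)]
wrist {'vertical_fov': 69.62392797744378, 'cx': 318.2732010862425, 'cy': 238.63439911928538, 'k1': -0.04964132964489927, 'position': array([0.1275622 , 0.66654296, 0.37355713]), 'attitude': array([ 0.79577186, -0.11947918, -0.08837652,  0.58707875])}
pinch_mid []
button_left []
button_right []
flap_mid []
stove []
0.9
```

View pics/all0.png

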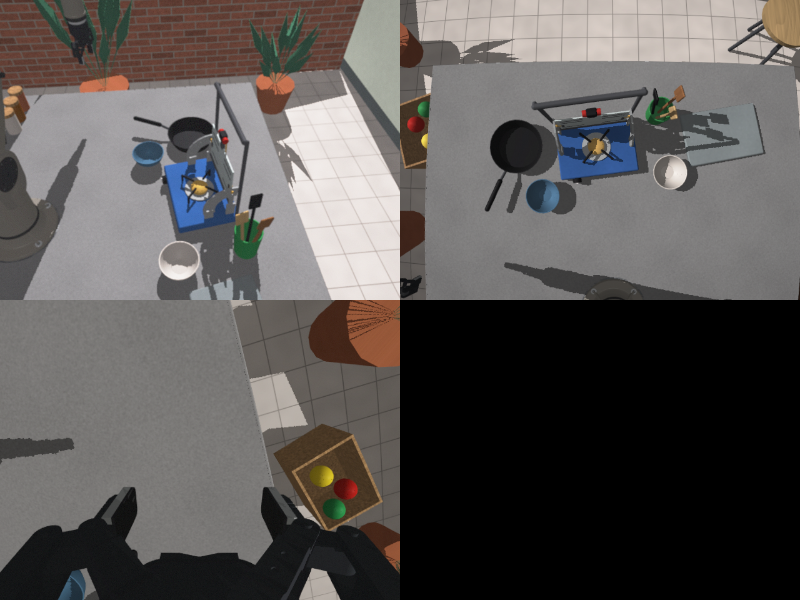

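The overview shows the stove at top-view pixel ~(310,225), the guard upright with red buttons near (307,180) in the top view and (357,217) in the side view. The pan and blue bowl are on the left, the white bowl and spoons on the right. I'll zoom in for the buttons and rail.

```bash
python3 - <<'E'
import cv2,numpy as np
a=cv2.imread("pics/side0.png")[120:370,230:430];b=cv2.imread("pics/top0.png")[130:300,200:400]
cv2.imwrite("pics/z.png",np.hstack([cv2.resize(a,(400,500)),cv2.resize(np.vstack([b,np.zeros((80,200,3),np.uint8)]),(400,500))]))
for n in("side0","top0"):
    h=cv2.imread(f"pics/{n}.png").astype(int)
    m=((h[...,2]>110)&(h[...,1]<60)&(h[...,0]<60)).astype(np.uint8);m[:, :200]=0;m[:,450:]=0;m[300:]=0
    k,_,s,c=cv2.connectedComponentsWithStats(m)
    print(n,[(s[i].tolist(),c[i].round(1)) for i in range(1,k) if s[i][4]>5])
E
```

```text
side0 [([350, 208, 4, 2, 7], array([351.7, 208.6])), ([356, 219, 9, 11, 56], array([359.6, 223.9]))]
top0 [([315, 173, 6, 10, 50], array([317.7, 177.5])), ([291, 176, 7, 10, 54], array([294.2, 180.7]))]
```

View pics/z.png

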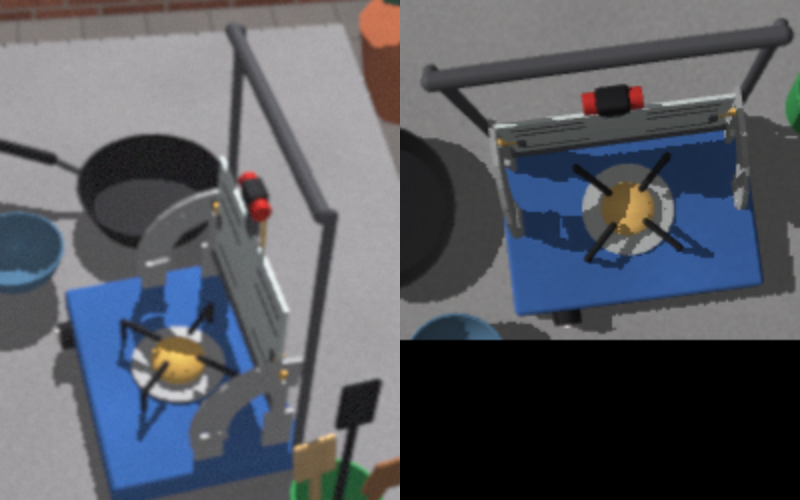

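```bash
cat > h.py <<'E'
import numpy as np
from scipy.spatial.transform import Rotation as R
from station import bot
def rot(q): return R.from_quat(np.r_[q[1:],q[0]])
def proj(i,p):
    c=rot(i['attitude']).inv().apply(np.atleast_2d(p)-i['position'])
    s=np.c_[c[:,0],-c[:,1]]/-c[:,2:]
    s=s*(1+i['k1']*(s**2).sum(1,keepdims=True))
    return s*240/np.tan(np.radians(i['vertical_fov']/2))+[i['cx'],i['cy']]
E
python3 - <<'E'
from h import *
from scipy.optimize import least_squares
I={c:bot.camera_info(c) for c in("top","side")}
P=[("top",.12,.022,.287,294.2,180.7),("top",.12,-.022,.287,317.7,177.5),("side",.12,0,.285,357,218),
("top",-.06,.1425,.042,259,286.5),("top",-.06,-.1425,.042,381,271),("side",.12,-.024,.285,360,224.5)]
def f(v):
    c,s=np.cos(v[2]),np.sin(v[2]);r=[]
    for n,x,y,z,u,w in P: r.append(proj(I[n],[v[0]+c*x-s*y,v[1]+s*x+c*y,z])[0]-[u,w])
    return np.ravel(r)
o=least_squares(f,[.65,.05,.1]);print(o.x,np.degrees(o.x[2]));print(f(o.x).reshape(-1,2).round(1))
# pure triangulation of pinch mid
g=lambda p:np.r_[proj(I['top'],p)[0]-[306,179.1],proj(I['side'],p)[0]-[357,218]]
t=least_squares(g,[.75,.05,.28]);print(t.x,t.fun)
v=o.x;c,s=np.cos(v[2]),np.sin(v[2])
for x,z in((.12,.285),(.132,.385),(-.08,.085)): print(v[0]+c*x,v[1]+s*x,z)
E
```

```text
[0.56451361 0.06039401 0.13887368] 7.9568754979264105
[[-1.   0.1]
 [ 0.8 -0.1]
 [ 0.4 -0.7]
 [-1.8  1.4]
 [ 1.3  0.3]
 [ 1.1  1.3]]
[0.68340472 0.07678601 0.2836396 ] [-0.00614292  0.35853422  0.39435525 -0.08287771]
0.6833583098650273 0.0770053334612686 0.285
0.6952427803317751 0.0786664661245435 0.385
0.48528380208589694 0.04931978907335356 0.085
```

```bash
cat >> h.py <<'E'
O=np.array([.56451,.06039,0]);YAW=.13887
def target(phi,lean,back=0,dp=(0,0,0)):
    "TCP pose for guard angle phi, tool lean (deg), standoff back; dp in stove frame"
    S=R.from_euler('z',YAW);a=np.radians(lean)
    M=S*R.from_matrix(np.c_[[-np.cos(a),0,-np.sin(a)],[0,1,0],[np.sin(a),0,-np.cos(a)]])
    p=O+S.apply(np.array([.12-.2*np.sin(phi),0,.085+.2*np.cos(phi)])+dp)-back*M.apply([0,0,1])
    return p,M
def rows(p0,M0,T):
    for p,M in T:
        print("[%s],[%s]"%(", ".join("%.1f"%x for x in np.degrees((M0.inv()*M).as_rotvec())),", ".join("%.2f"%x for x in 100*M0.inv().apply(p-p0))))
def now():
    o=bot.get_obs();return np.array(o['eef_pos']),rot(o['tool_rot'])
E
python3 - <<'E'
from h import *
from scipy.spatial.transform import Slerp
p0,M0=now();p1,M1=target(0,35,.09)
sl=Slerp([0,1],R.concatenate([M0,M1]))
print(p1,np.linalg.norm(p1-p0),np.degrees((M0.inv()*M1).magnitude()))
T=[(p0+(p1-p0)*s+[0,0,.05*np.sin(np.pi*s)],sl(s)) for s in np.linspace(0,1,16)[1:]]
rows(p0,M0,[T[4],T[9],T[14]])
for q in(T[4],T[9]):print(q[0].round(3))
E
```

```text
[0.63222985 0.06985518 0.35872368] 0.7281962967153862 42.86038718380802
[-2.6, -11.5, -8.1],[-19.45, -14.05, -8.01]
[-5.1, -23.0, -16.2],[-38.89, -28.10, -11.69]
[-7.7, -34.4, -24.3],[-58.34, -42.16, -11.04]
[0.344 0.453 0.328]
[0.488 0.262 0.365]
```

carry_out(
  moves=[
    [[-0.5, -2.3, -1.6], [-3.9, -2.8, -1.6], 8.5],
    [[-1, -4.6, -3.2], [-7.8, -5.6, -3.2], 8.5],
    [[-1.6, -6.9, -4.9], [-11.7, -8.4, -4.8], 8.5],
    [[-2.1, -9.2, -6.5], [-15.6, -11.2, -6.4], 8.5],
    [[-2.6, -11.5, -8.1], [-19.45, -14.05, -8], 8.5],
  ],
)

```text
t: 1.52
eef_pos: [0.3446, 0.4519, 0.3291]
tool_rot: [0.103, 0.078, 0.992, 0.008]
contact_force: [1.0, 0.6, 1.0]
gripper_width: 0.998
```

```bash
python3 - <<'E'
from h import *
from scipy.spatial.transform import Slerp
p0,M0=now();p1,M1=target(0,35,.09)
print(p0,bot.get_obs()['q'].round(2))
sl=Slerp([0,1],R.concatenate([M0,M1]))
rows(p0,M0,[(p0+(p1-p0)*s+[0,0,.03*np.sin(np.pi*s)],sl(s)) for s in (.1,.2,.3,.4,.5,1)])
E
```

```text
[0.34462371 0.45193065 0.32906445] [-1.23  0.17  0.11  1.81  0.19  1.08  0.21]
[-0.5, -2.3, -1.6],[-3.63, -3.29, -0.60]
[-1.0, -4.6, -3.2],[-7.23, -6.59, -1.12]
[-1.5, -6.8, -4.9],[-10.81, -9.89, -1.46]
[-2.0, -9.1, -6.5],[-14.33, -13.20, -1.57]
[-2.5, -11.4, -8.1],[-17.80, -16.52, -1.41]
[-5.1, -22.8, -16.2],[-34.38, -33.23, 3.05]
```

carry_out(
  moves=[
    [[-0.5, -2.3, -1.6], [-3.6, -3.3, -0.6], 8.5],
    [[-1, -4.6, -3.2], [-7.2, -6.6, -1.1], 8.5],
    [[-1.5, -6.8, -4.9], [-10.8, -9.9, -1.5], 8.5],
    [[-2, -9.1, -6.5], [-14.3, -13.2, -1.6], 8.5],
    [[-2.5, -11.4, -8.1], [-17.8, -16.5, -1.4], 8.5],
  ],
)

```text
t: 2.15
eef_pos: [0.4883, 0.261, 0.3736]
tool_rot: [0.203, 0.006, 0.979, 0.014]
contact_force: [-0.4, 0.2, 0.2]
gripper_width: 0.999
```

```bash
python3 - <<'E'
from h import *
from scipy.spatial.transform import Slerp
p0,M0=now();p1,M1=target(0,35,.09)
print(p0,bot.get_obs()['q'].round(2))
sl=Slerp([0,1],R.concatenate([M0,M1]))
rows(p0,M0,[(p0+(p1-p0)*s,sl(s)) for s in (.2,.4,.6,.8,1)])
E
```

```text
[0.48833651 0.26104022 0.37364971] [-1.01 -0.02  0.27  1.96  0.33  0.9   0.64]
[-0.5, -2.3, -1.6],[-2.59, -3.81, 1.32]
[-1.0, -4.6, -3.2],[-5.18, -7.63, 2.64]
[-1.5, -6.8, -4.9],[-7.77, -11.44, 3.96]
[-2.0, -9.1, -6.5],[-10.36, -15.25, 5.28]
[-2.5, -11.4, -8.1],[-12.95, -19.07, 6.60]
```

carry_out(
  moves=[
    [[-0.5, -2.3, -1.6], [-2.6, -3.8, 1.3], 8.5],
    [[-1, -4.6, -3.2], [-5.2, -7.6, 2.6], 8.5],
    [[-1.5, -6.8, -4.9], [-7.8, -11.4, 4], 8.5],
    [[-2, -9.1, -6.5], [-10.4, -15.2, 5.3], 8.5],
    [[-2.5, -11.4, -8.1], [-13, -19.1, 6.6], 8.5],
  ],
)

```text
t: 2.78
eef_pos: [0.6323, 0.0695, 0.3584]
tool_rot: [0.3, -0.066, 0.951, 0.02]
contact_force: [0.2, 1.0, -0.6]
gripper_width: 0.996
```

```bash
python3 - <<'E'
from h import *
import cv2
p0,M0=now();print(p0,bot.get_obs()['q'].round(2))
i=bot.camera_info('wrist');im=bot.read_camera('wrist')
s=bot.camera_info('side');ims=bot.read_camera('side')
S=R.from_euler('z',YAW)
print("pred L,R,mid,rail",proj(i,[O+S.apply(x) for x in([.12,.026,.285],[.12,-.026,.285],[.12,0,.285],[.132,0,.385])]).round(1))
cv2.imwrite("pics/w1.png",np.hstack([cv2.resize(im,(480,360)),cv2.resize(ims[80:380,200:460],(312,360))])[...,::-1])
h=im.astype(int);m=((h[...,0]>110)&(h[...,1]<70)&(h[...,2]<70)).astype(np.uint8)
k,_,st,c=cv2.connectedComponentsWithStats(m)
print([(st[j].tolist(),c[j].round(1)) for j in range(1,k) if st[j][4]>50])
E
```

```text
[0.63232869 0.06945011 0.35840664] [-0.76  0.04  0.55  2.01  0.05  0.49  1.46]
pred L,R,mid,rail [[359.1 252.3]
 [280.4 252.3]
 [319.8 252.3]
 [320.1 423.1]]
[([280, 245, 18, 22, 272], array([287.3, 257.9])), ([343, 244, 19, 23, 345], array([352.4, 256.5]))]
```

View pics/w1.png

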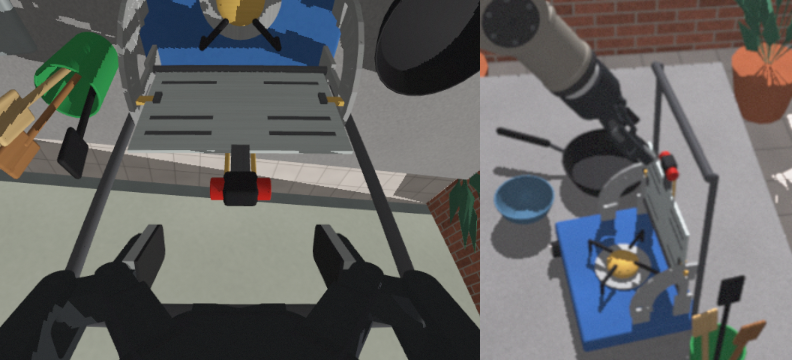

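Wrist view: head at about (320,256) against (320,252) predicted, centred between the fingers to about 1 mm, and the rail lies behind the hand. I'm advancing along the tool axis.

carry_out(
  moves=[
    [[0, 0, 0], [0, 0, 2.5], 7.5],
    [[0, 0, 0], [0, 0, 5], 7],
    [[0, 0, 0], [0, 0, 7], 7],
    [[0, 0, 0], [0, 0, 8.6], 7],
    [[0, 0, 0], [0, 0, 9.4], 7],
  ],
)

```text
t: 3.5
eef_pos: [0.6847, 0.0786, 0.28]
tool_rot: [0.298, -0.066, 0.952, 0.02]
contact_force: [0.2, 0.3, 0.6]
gripper_width: 0.817
```

```bash
python3 - <<'E'
from h import *
import cv2
p0,M0=now();o=bot.get_obs();print(p0,target(0,35)[0],o['q'].round(2),o['contact_force'].round(1))
im=bot.read_camera('wrist');ims=bot.read_camera('side')
cv2.imwrite("pics/w2.png",np.hstack([cv2.resize(im,(480,360)),cv2.resize(ims[130:330,250:423],(312,360))])[...,::-1])
E
```

```text
[0.68471243 0.0786381  0.27999126] [0.68335477 0.07700089 0.285     ] [-0.62  0.25  0.46  1.99 -0.22  0.33  1.69] [0.2 0.3 0.6]
```

View pics/w2.png

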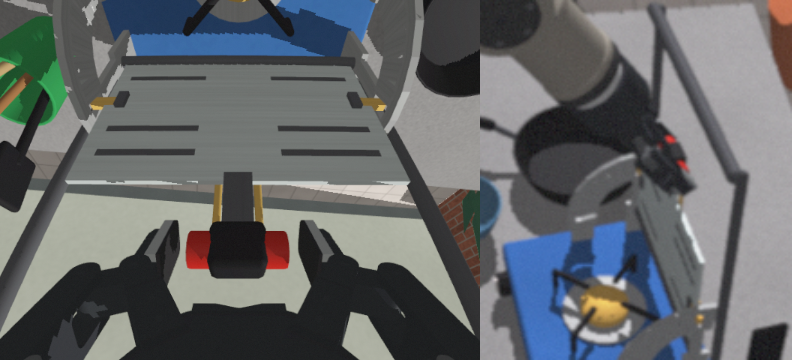

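Pads sit opposite both red buttons (buttons at x≈187 and 289, pad tips at 179 and 299), with about equal gaps. Closing now.

carry_out(
  moves=[
    [[0, 0, 0], [0, 0, 0], 5],
    [[0, 0, 0], [0, 0, 0], 3.8],
    [[0, 0, 0], [0, 0, 0], 3],
    [[0, 0, 0], [0, 0, 0], 3],
    [[0, 0, 0], [0, 0, 0], 3],
  ],
  newtons=30,
)

```text
t: 4.22
eef_pos: [0.6849, 0.0779, 0.2824]
tool_rot: [0.3, -0.065, 0.952, 0.021]
contact_force: [-5.7, -1.1, 6.8]
gripper_width: 0.355
```

```bash
python3 - <<'E'
from h import *
import cv2
o=bot.get_obs();p0,M0=now();print(o['t'],o['gripper_width'],o['gripper_width']*85.4,p0,o['contact_force'].round(1))
im=bot.read_camera('wrist')
cv2.imwrite("pics/w3.png",im[200:420,120:520,::-1])
# pivot frame: keep current offset from nominal fixed in world
dp=R.from_euler('z',-YAW).apply(p0-target(0,35)[0]);print('dp',dp)
Mn=target(0,35)[1];off=(M0*Mn.inv())
print(np.degrees(off.as_rotvec()))
for ph in np.arange(.1,.51,.1):
    pass
T=[target(ph,35-35*ph/1.571,0,dp) for ph in(.04,.12,.22,.33,.44)]
rows(p0,Mn,T)
E
```

```text
4.225 0.35476084589560114 30.296576239484338 [0.68491635 0.07790721 0.28240458] [-5.7 -1.1  6.8]
dp [ 0.00167201  0.00068143 -0.00259542]
[ 0.01435897  0.03286832 -0.09206149]
[-0.0, 0.9, 0.0],[0.66, 0.00, -0.45]
[-0.0, 2.7, 0.0],[2.04, -0.00, -1.26]
[-0.0, 4.9, 0.0],[3.85, -0.00, -2.11]
[-0.0, 7.4, 0.0],[5.93, -0.00, -2.83]
[0.0, 9.8, 0.0],[8.07, -0.00, -3.33]
```

View pics/w3.png

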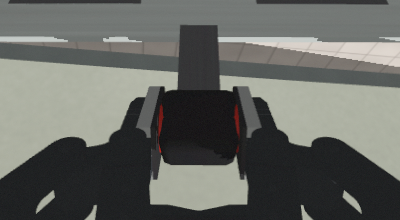

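Both buttons are hidden in the head and the opening is 30 mm, so they are fully pressed. I'm starting the fold.

carry_out(
  moves=[
    [[0, 0.9, 0], [0.66, 0, -0.45], 3],
    [[0, 2.7, 0], [2.04, 0, -1.26], 3],
    [[0, 4.9, 0], [3.85, 0, -2.1], 3],
    [[0, 7.4, 0], [5.93, 0, -2.83], 3],
    [[0, 9.8, 0], [8.07, 0, -3.33], 3],
  ],
)

```text
t: 4.9
eef_pos: [0.5988, 0.0663, 0.2617]
tool_rot: [0.215, -0.067, 0.974, 0.015]
contact_force: [2.7, 1.1, -3.9]
gripper_width: 0.351
```

```bash
cat > n.py <<'E'
from h import *
import sys
dp=(.00167,.0007,-.0026)
o=bot.get_obs();p,M=now();print(o['t'],o['gripper_width']*85.4,o['contact_force'].round(1),o['q'].round(2))
ph=[float(x) for x in sys.argv[1:]]
P=lambda f:target(f,35-35*f/1.571,0,dp)
p0,M0=P(ph[0]);print('err mm (stove)',R.from_euler('z',-YAW).apply(p-p0).round(4)*1e3,np.degrees((M0.inv()*M).as_rotvec()).round(1))
rows(p0,M0,[P(f) for f in ph[1:]])
E
python3 n.py .44 .54 .64 .74 .84 .94
```

```text
4.9 30.006866370695246 [ 2.7  1.1 -3.9] [-0.7   0.16  0.53  2.07 -0.12  0.5   1.6 ]
err mm (stove) [-1.7  0.4 -1.6] [0.  0.3 0. ]
[-0.0, 2.2, -0.0],[2.00, 0.00, 0.10]
[-0.0, 4.5, -0.0],[3.97, 0.00, 0.40]
[-0.0, 6.7, -0.0],[5.91, -0.00, 0.89]
[-0.0, 8.9, -0.0],[7.79, -0.00, 1.58]
[-0.0, 11.1, 0.0],[9.59, -0.00, 2.45]
```

carry_out(
  moves=[
    [[0, 2.2, 0], [2, 0, 0.1], 3],
    [[0, 4.5, 0], [3.97, 0, 0.4], 3],
    [[0, 6.7, 0], [5.9, 0, 0.9], 3],
    [[0, 8.9, 0], [7.8, 0, 1.6], 3],
    [[0, 11.1, 0], [9.6, 0, 2.45], 3],
  ],
)

```text
t: 5.52
eef_pos: [0.5237, 0.0561, 0.198]
tool_rot: [0.12, -0.068, 0.99, 0.008]
contact_force: [2.7, 5.2, -3.4]
gripper_width: 0.358
```

```bash
python3 n.py .94 1.04 1.14 1.24 1.33 1.4; python3 - <<'E'
from h import *
import cv2
a=bot.read_camera('side')[130:330,230:430];b=bot.read_camera('wrist')
cv2.imwrite("pics/f.png",np.hstack([cv2.resize(a,(360,360)),cv2.resize(b,(440,330),interpolation=3) if 0 else cv2.resize(b,(440,360))])[...,::-1])
E
```

```text
5.525 30.55157816015895 [ 2.7  5.2 -3.4] [-0.69  0.2   0.51  2.15 -0.15  0.58  1.62]
err mm (stove) [-1.2  0.7 -2.3] [0.  0.2 0. ]
[-0.0, 2.2, -0.0],[1.47, 0.00, 1.35]
[-0.0, 4.5, -0.0],[2.80, 0.00, 2.85]
[-0.0, 6.7, 0.0],[3.97, 0.00, 4.47]
[-0.0, 8.7, 0.0],[4.88, 0.00, 6.02]
[0.0, 10.2, 0.0],[5.49, -0.00, 7.28]
```

View pics/f.png

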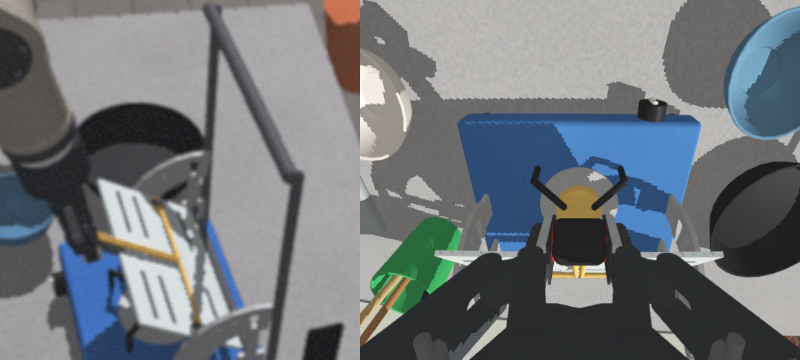

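The side view shows the guard halfway down (head at ~(90,240) in the crop), and the wrist view shows the head still held between the pads. Continuing.

carry_out(
  moves=[
    [[0, 2.2, 0], [1.5, 0, 1.35], 3],
    [[0, 4.5, 0], [2.8, 0, 2.85], 3],
    [[0, 6.7, 0], [4, 0, 4.5], 3],
    [[0, 8.7, 0], [4.9, 0, 6], 3],
    [[0, 10.2, 0], [5.5, 0, 7.3], 3],
  ],
)

```text
t: 6.25
eef_pos: [0.4889, 0.0513, 0.1141]
tool_rot: [0.032, -0.069, 0.997, 0.002]
contact_force: [0.1, 5.5, -0.9]
gripper_width: 0.354
```

```bash
python3 n.py 1.4 1.45 1.5 1.54 1.575 1.59
```

```text
6.25 30.23757743501814 [ 0.1  5.5 -0.9] [-0.6   0.36  0.44  2.17 -0.27  0.59  1.74]
err mm (stove) [-0.7  0.8 -2.3] [0.  0.2 0.1]
[0.0, 1.1, -0.0],[0.21, 0.00, 0.98]
[0.0, 2.2, 0.0],[0.37, 0.00, 1.96]
[-0.0, 3.1, -0.0],[0.47, 0.00, 2.76]
[0.0, 3.9, -0.0],[0.52, 0.00, 3.46]
[-0.0, 4.2, -0.0],[0.54, 0.00, 3.76]
```

carry_out(
  moves=[
    [[0, 1.1, 0], [0.2, 0, 0.9], 3],
    [[0, 2.2, 0], [0.4, 0, 1.8], 3],
    [[0, 3.1, 0], [0.5, 0, 2.6], 3],
    [[0, 3.9, 0], [0.5, 0, 3.3], 3],
    [[0, 3.9, 0], [0.5, 0, 3.5], 3],
  ],
)

```text
t: 6.88
eef_pos: [0.4873, 0.0512, 0.0807]
tool_rot: [-0.001, -0.069, 0.998, 0.0]
contact_force: [-7.3, 6.0, 23.8]
gripper_width: 0.357
```

```bash
python3 n.py 1.578 1.59; python3 - <<'E'
from h import *
import cv2
a=bot.read_camera('side')[130:330,230:430]
cv2.imwrite("pics/g.png",cv2.resize(a,(500,500))[...,::-1])
E
```

```text
6.875 30.466498275352464 [-7.3  6.  23.8] [-0.56  0.45  0.41  2.15 -0.31  0.6   1.78]
err mm (stove) [ 0.6  0.9 -0.2] [-0.1 -0.   0.1]
[-0.0, 0.3, 0.0],[-0.00, -0.00, 0.24]
```

View pics/g.png

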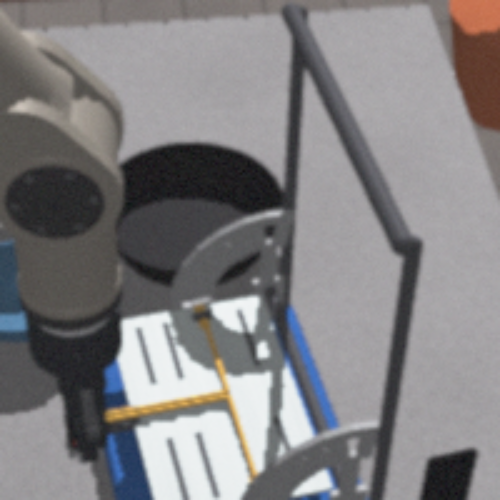

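The guard lies flat and the 24 N upward reaction shows it is on its stop. I'm opening the fingers in place so the buttons spring out.

carry_out(
  moves=[
    [[0, 0, 0], [0, 0, -0.1], 3.6],
    [[0, 0, 0], [0, 0, -0.1], 4.5],
    [[0, 0, 0], [0, 0, -0.1], 5.6],
    [[0, 0, 0], [0, 0, -0.1], 7],
    [[0, 0, 0], [0, 0, -0.1], 8],
  ],
)

```text
t: 7.55
eef_pos: [0.4861, 0.05, 0.0807]
tool_rot: [-0.002, -0.069, 0.998, -0.001]
contact_force: [-0.6, -0.5, 0.8]
gripper_width: 0.935
```

```bash
python3 - <<'E'
from h import *
import cv2
o=bot.get_obs();print(o['t'],o['gripper_width'],o['eef_pos'],o['contact_force'].round(1))
i=bot.camera_info('wrist');im=bot.read_camera('wrist')
S=R.from_euler('z',YAW)
print(proj(i,[O+S.apply(x) for x in([-.08,.026,.085],[-.08,-.026,.085])]).round(1))
cv2.imwrite("pics/r.png",im[...,::-1])
E
```

```text
7.55 0.9354482960242336 [0.48611803 0.05000255 0.08066345] [-0.6 -0.5  0.8]
[[383.2 327.1]
 [253.2 327.2]]
```

View pics/r.png

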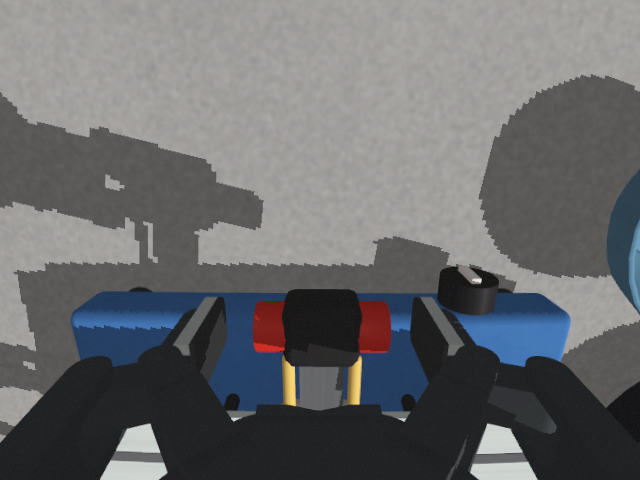

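Both red buttons are out (edges at x≈253 and 390, against 253 and 383 predicted at rest) and the fingers are clear. Retreating straight up.

carry_out(
  moves=[
    [[0, 0, 0], [0, 0, -2], 8.5],
    [[0, 0, 0], [0, 0, -5], 8.5],
    [[0, 0, 0], [0, 0, -9], 8.5],
    [[0, 0, 0], [0, 0, -13], 8.5],
    [[0, 0, 0], [0, 0, -15], 8.5],
  ],
)

```text
t: 8.22
eef_pos: [0.4875, 0.0504, 0.2329]
tool_rot: [0.0, -0.069, 0.998, 0.0]
contact_force: [0.7, -0.3, -0.8]
gripper_width: 0.994
```

carry_out(
  moves=[
    [[0, 0, 0], [2, 0, -2], 8.5],
    [[0, 0, 0], [3, 0, -3], 8.5],
    [[0, 0, 0], [3, 0, -3], 8.5],
  ],
)

```text
t: 8.6
eef_pos: [0.457, 0.0465, 0.2612]
tool_rot: [-0.001, -0.069, 0.998, 0.0]
contact_force: [0.8, -0.2, -0.2]
gripper_width: 0.995
```

```bash
python3 - <<'E'
from h import *
import cv2
o=bot.get_obs();print(o['t'],o['eef_pos'],o['contact_force'].round(1),np.abs(o['joint_vel']).max())
i=bot.camera_info('wrist');im=bot.read_camera('wrist');s=bot.read_camera('side');t=bot.read_camera('top')
S=R.from_euler('z',YAW)
print(proj(i,[O+S.apply(x) for x in([-.08,.026,.085],[-.08,-.026,.085])]).round(1))
h=im.astype(int);m=((h[...,0]>110)&(h[...,1]<70)&(h[...,2]<70)).astype(np.uint8)
k,_,st,c=cv2.connectedComponentsWithStats(m)
print([(st[j].tolist(),c[j].round(1)) for j in range(1,k) if st[j][4]>50])
cv2.imwrite("pics/e.png",np.vstack([np.hstack([cv2.resize(im,(400,300)),cv2.resize(s,(400,300))]),np.hstack([cv2.resize(t,(400,300)),cv2.resize(s[180:330,230:430],(400,300))])])[...,::-1])
E
```

```text
8.6 [0.45695926 0.04654136 0.26123462] [ 0.8 -0.2 -0.2] 0.033197105641158006
[[345.5 250.1]
 [289.2 250.2]]
[([291, 241, 14, 19, 221], array([296.7, 250.7])), ([334, 242, 15, 19, 234], array([341.4, 251. ]))]
```

View pics/e.png

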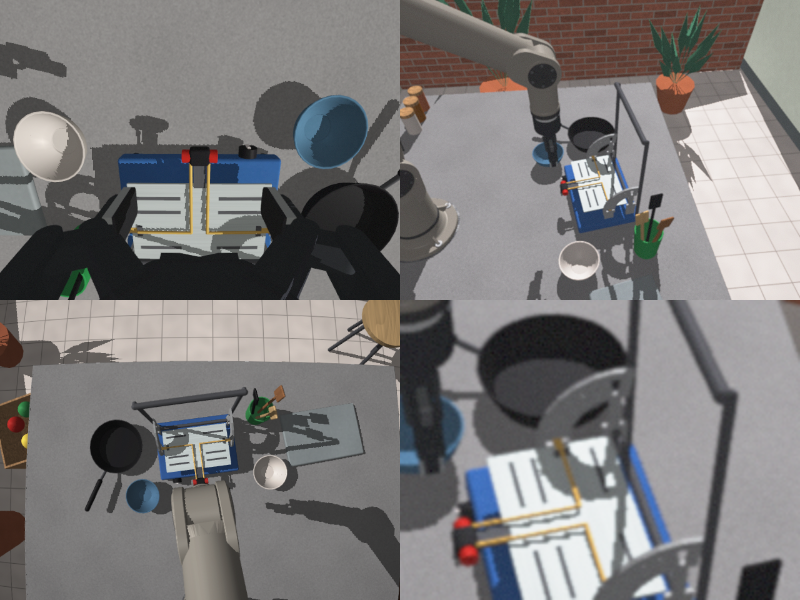

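The guard lies flat with the buttons out: they span 58 px, against 56 px predicted at rest. The pan, bowls and holder are where they were, and the arm is clear. Handing in.

```bash
python3 -c "
from station import bot
print(bot.hand_in(),bot.get_obs()['t'])"
```

```text
the job is handed in; nothing more can be done
the job is handed in; nothing more can be done
```

The guard is folded flat over the gas ring and looks locked, and I handed the job in at about 9 s of the 42 s allowed. Handing in reports no verdict, so this rests on my own checks.

- **What I did:** I came in leaning 35° from the front and above, under the rail, and pinched both red buttons fully in (opening about 30 mm). I then led the guard down at roughly 0.8 rad/s. It met its stop with about 24 N upward on the tool. I opened the fingers in place and backed off upwards.
- **Last checks:** In the wrist picture the guard lies flat and its head is within about 1 pixel of where it should be when folded. The buttons span 58 px against 56 px predicted fully out. The contact force was about 0 N. By eye, the pan, both bowls and the spoon holder stand where they started.
- **Not checked:** The flap angle, its speed and the button travel can't be read directly, so I judged them from the pictures, the tool path and the forces.

No check failed or disagreed.

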